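Set up the tissue grinder

ROBOT

A 6-joint arm with a two-finger parallel gripper is mounted at the origin on the work surface. World frame = base frame: x ahead of the robot, y to its left, z up, the work surface at z = 0. Lengths are in m, angles in degrees, forces in N, time in s.
With the tool pointing down it reaches from about 0.325 to 0.85 m from the base axis. Payload 15.5 kg.
Tool frame: the origin (TCP) lies midway between the tips of the shut fingers; the grasp point (between the pads) lies 19 mm behind it; z points along the fingers, y is the line along which they close (so a half turn about z gives the same grasp; the last joint's range is limited). The gripper opens to 91 mm and grips with 3 to 60 N. Pads are 32 mm wide; open, the fingers measure 118 mm over their backs; the gripper's body (76 mm by 178 mm) begins 60 mm behind the grasp point.
Start: joints at [-80.128, 28.281, 77.091, -0, 74.628, -5.472], TCP at [0.165, -0.603, 0.214] pointing down, gripper open.
Joint ranges: [-166.48, 166.48], [-47.26, 123.95], [12.59, 153.08], [-70.14, 250.14], [6.76, 159.57], [-176.63, 176.63]. Speed limits (degrees/s): [108.29, 108.29, 147.25, 172.46, 172.46, 172.46].

INTERFACE

Orientations are given as a 3x3 rotation matrix whose columns are the frame's x, y, z axes.
In Python, from cell import env, camera, camera_model gives the robot as it stands.
- The arm moves only by the tool move_arm, never from a script. Its argument "deltas" is a list of rows, each an object with "rotation": the turn, a rotation vector about the tool's x, y, z in degrees, a list of three; "translation": the shift along the tool's x, y, z in cm, a list of three; "grip": the gripper command: -1 is shut, 1 is fully open, values between are in proportion. In form: [{"rotation": [wx, wy, wz], "translation": [x, y, z], "grip": grip}, ...]. A call has 1 to 20 rows; each row is the pose to reach, as a shift and turn from the pose commanded when the call began, along the tool's axes at that moment; what a row does not reach only later rows make up. A row lasts 1/10 s, in which the tool goes at most 50 mm and 8.59 degrees, less where a joint would pass 70% of its speed; a pose out of reach is approached as far as the arm can. A call with a gripper value outside its range is refused whole. The fingers move at their own pace and stop on an object; the grip force is fixed at half the most. Time passes only in rows, so rows that repeat a pose let the fingers close. It gives the time, the measured TCP pose, the force, the opening and the grip force at its end, in the units of the state.
- env.get_state(): the state, without advancing time (a new reading comes with each control period).
- camera(name): name is "side" or "top"; returns the picture (480x640x3 uint8, red, green, blue); there is no depth.
- camera_model(name): a dict with "vfov" (degrees; the focal length in pixels is half the picture's height over the tangent of half this angle, whatever the lens; pixels are square), "cx", "cy" (the principal point, pixels), "T" (4x4, takes a point from camera to world coordinates). Camera axes: x right, y down, z forward; pixel columns grow to the right and rows downward; lengths in m; the calibration is good to about 2 mm. A picture is of the moment at which its call begins. camera_model takes no time and is no camera call.
- env.hand_in(): hands the job in; it is judged then, once.
The state is a dict: "clock": time; "q": joint angles; "joint_vel": joint speeds; "tau": joint torques, N m; "tool_pos": TCP position; "ee_rot": TCP orientation; "contact_force": force on the tool from outside, world axes, zero at the start; "wrist_torque": the same for the moment, N m; "gripper_width": finger opening in m; "grip_force": force on a finger pad.
Only numpy, scipy, OpenCV 4.12 (cv2) and the standard library are available. Lean on these libraries where they do the work, as an engineer would, in place of code of your own. Each camera call takes 0.05 s, during which the arm holds its last target. There are 200 camera calls.

TASK

Set up the tissue grinder: stand the larger of the two amber glass tubes upright in the bore of the metal holder block, all the way down. Then lift the pestle out of its white rest and slide it, head first, down into that tube until the head rests on the bottom, and let go. It is glass: lower the parts in gently rather than dropping them, let nothing fall over, and leave the small tube, the dishes and the stoppered bottle where they are.

Things in the scene. Friction and masses are not known exactly. Their poses are not given: they have to be found in the camera images.
- tube_mid (a point): The larger amber glass tube, standing upright and open at the top: 34 mm outside diameter, 27 mm bore, 105 mm tall, closed bottom 5 mm thick, foot tapered to 26 mm over its last 4.5 mm; 90 g nominal. The point is on its axis half-way up, 52.5 mm above its underside; z points up out of its mouth.
- small_tube_mid (a point): A smaller amber glass tube, too narrow for the pestle, standing upright on the bench: 24 mm outside diameter, 18 mm bore, 85 mm tall. The point is on its axis half-way up, 42.5 mm above its underside. To be left alone. It and the larger tube may stand in either order.
- holder_mouth (a point): Square block of bare metal, fixed to the bench, 90 x 90 x 55 mm high, with one upright round bore in its middle: 36.5 mm across, 45 mm deep, its mouth chamfered 3 mm. The point is the centre of the bore's mouth, on the block's top face 55 mm above the bench; the bore's floor is 45 mm below it. z up.
- rest_mouth (a point): White plastic round rest for the pestle, fixed to the bench: 76 mm diameter, 30 mm high, with a round well 29 mm across and 22 mm deep in the middle. The point is the centre of the well's mouth, 30 mm above the bench. It and the holder block may stand in either order.
- pestle_handle (a point): The pestle, standing upright in the rest, 160 mm long, 90 g nominal: at the bottom a white cylindrical head, 24 mm diameter and 42 mm long with its lower edge tapered to 17 mm, then a steel shaft 10 mm thick, then on top a black cylindrical handle 24 mm diameter and 36 mm long. The point is the centre of the handle, on the axis, 142 mm above the foot of the head; z points from head to handle.
- dishes_mid (a point): A stack of four glass culture dishes, 94 mm diameter, 60 mm high; the point is its centre, 30 mm up. To be left alone.
- bottle_mid (a point): A clear glass culture bottle with a blank white band and a cork stopper, 56 mm diameter, 168 mm high; the point is on its axis, 84 mm up. To be left alone.
Not all that is in view belongs to the job. Leave any green look-alike of the part that bears tube_mid alone.

How it is judged:
By the outcome, as a careful person would: the job done as asked, in the order asked, and still so for the second after the job is handed in, with the robot touching nothing.
It also fails if it takes over 64 s, if anything falls off the work surface, if the arm or the gripper's body presses on something with over 40 N, if the wrist force passes 120 N, or if a joint passes its speed limit or range.

## Working session

There is one attempt and no reset: what is moved stays moved. The work goes in short steps, Python scripts to look and compute and a tool call to move; the robot and the scene stay as the last step left them, time stands still between calls to the robot, and variables do not carry over. Pictures are saved under pics/ and viewed, at most 14 in all, crops included, and the job is handed in when it is done.

Besides the shell and the picture viewer there is one more tool, called after "Emit:" by a JSON object that holds its "method" and its "body". move_arm: Moves the arm, as the interface text tells. Its arguments: {"type":"object","properties":{"deltas":{"type":"array","items":{"type":"object","properties":{"rotation":{"type":"array","items":{"type":"number"}},"translation":{"type":"array","items":{"type":"number"}},"grip":{"type":"number"}}}}},"required":["deltas"]}

```bash
mkdir -p pics; python3 - <<'E'
from cell import env,camera,camera_model
import cv2,numpy as np
np.set_printoptions(precision=4,suppress=True)
for n in("side","top"):
    cv2.imwrite(f"pics/{n}0.png",camera(n)[:,:,::-1]); print(n,camera_model(n))
s=env.get_state(); print(s["clock"],s["tool_pos"],s["ee_rot"],s["gripper_width"])
E
```

```text
side {'vfov': 52.83187370457692, 'cx': 315.31286947548676, 'cy': 240.05297236497853, 'T': array([[ 0.8328, -0.3697,  0.412 ,  0.2978],
       [-0.5534, -0.5719,  0.6055, -0.4727],
       [ 0.0118, -0.7323, -0.6809,  0.6437],
       [ 0.    ,  0.    ,  0.    ,  1.    ]])}
top {'vfov': 49.368116456057734, 'cx': 319.928486292939, 'cy': 228.36283403548794, 'T': array([[ 0.0134, -0.9968,  0.0785,  0.5153],
       [-0.9997, -0.0117,  0.0221, -0.    ],
       [-0.0211, -0.0788, -0.9967,  1.0274],
       [ 0.    ,  0.    ,  0.    ,  1.    ]])}
0.1 [ 0.1653 -0.6024  0.2134] [[ 0.9644  0.2646 -0.0002]
 [ 0.2646 -0.9644  0.0011]
 [ 0.0001 -0.0011 -1.    ]] 0.0912117603712409
```

View pics/side0.png

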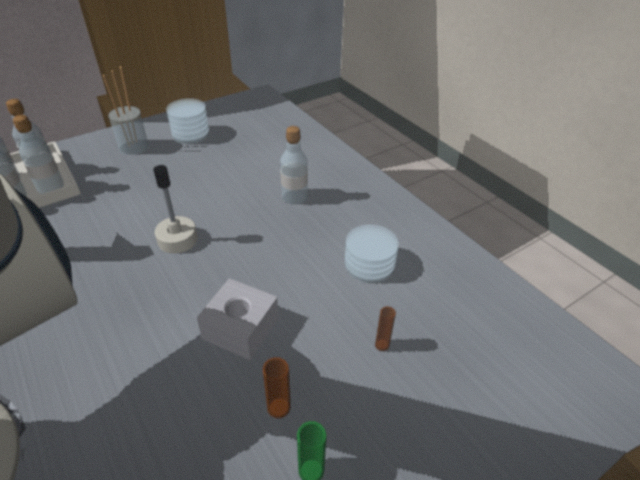

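View pics/top0.png

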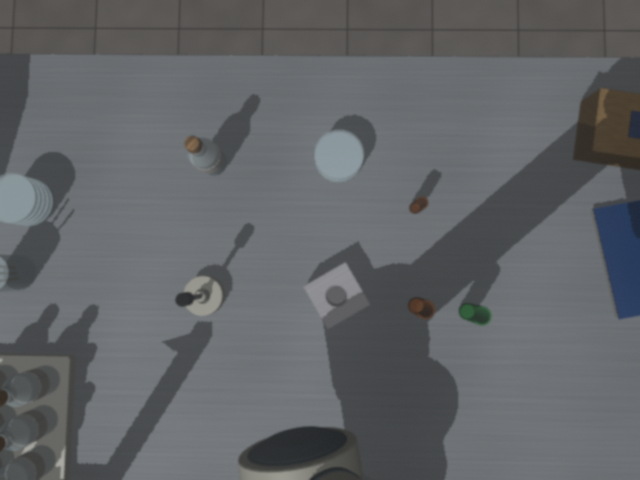

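The pictures show the holder at side (238,308) / top (337,295), and the pestle in its rest at side (163,177) / top (185,299). The tube candidates are:
- amber A: side (277,387), top (421,307)
- amber B: side (385,328), top (418,204)
- green: side (311,450), top (475,313)

A is the wider of the two ambers, so it fits the description. I'll confirm that in an enlarged crop.

```bash
python3 - <<'E'
import cv2,numpy as np
s=cv2.imread("pics/side0.png");t=cv2.imread("pics/top0.png")
r=lambda a,k:cv2.resize(a,None,fx=k,fy=k,interpolation=cv2.INTER_CUBIC)
a=r(s[270:420,190:390],4); cv2.imwrite("pics/c1.png",a)
b=r(t[255:345,300:440],4); c=r(t[265:325,165:235],4)
m=np.zeros((600,560,3),np.uint8); m[:360]=b; m[360:600,:280]=c; m[360:600,280:560]=r(s[155:255,145:215],4)[:240,:280]
cv2.imwrite("pics/c2.png",m)
E
```

```text
(no output)
```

View pics/c1.png

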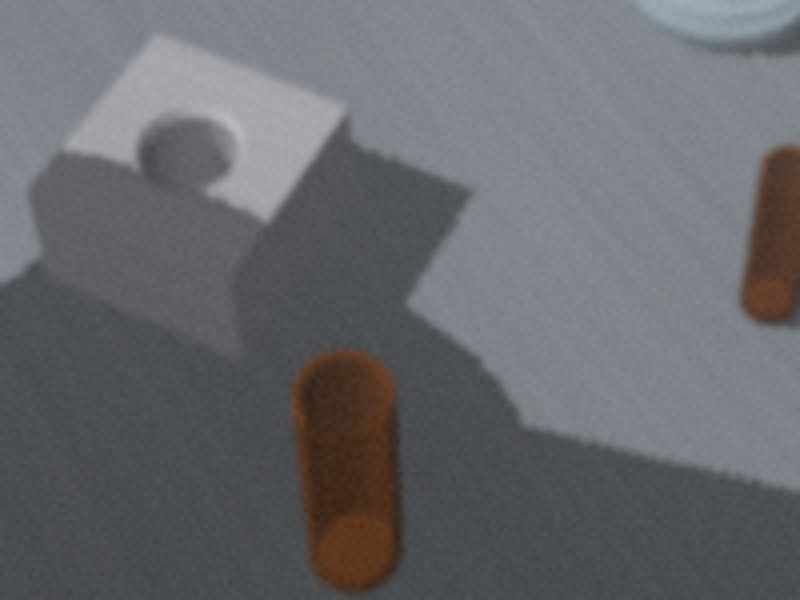

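View pics/c2.png

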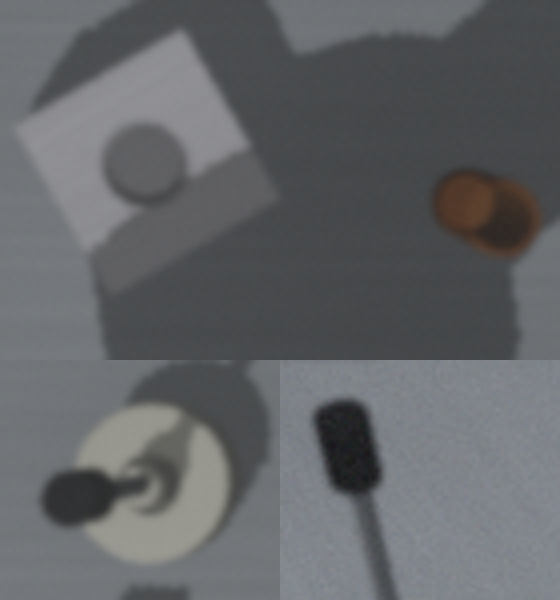

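The enlarged crop shows A, at side (277,387) / top (421,307), is clearly wider than B and its open rim is up, so A is the larger tube. Next I'll fit the poses by silhouette and corners.

```bash
cat > h.py <<'E'
import cv2,numpy as np
from cell import env,camera,camera_model
from scipy.optimize import least_squares
np.set_printoptions(precision=4,suppress=True)
M={n:camera_model(n) for n in("side","top")}
def proj(n,P):
    m=M[n]; P=np.atleast_2d(P); c=(P-m["T"][:3,3])@m["T"][:3,:3]
    f=240/np.tan(np.radians(m["vfov"]/2)); return c[:,:2]/c[:,2:]*f+[m["cx"],m["cy"]]
A=np.linspace(0,2*np.pi,72,endpoint=False)
def cyl(x,y,segs): # segs (z,r)
    return np.vstack([np.c_[x+r*np.cos(A),y+r*np.sin(A),0*A+z] for z,r in segs])
def mask(im,kind,roi):
    x0,y0,x1,y1=roi; f=im.astype(float); R,G,B=f[...,0],f[...,1],f[...,2]
    m=(R-B>25) if kind=="amber" else (f.max(2)<62)
    k=np.zeros(m.shape,np.uint8); k[y0:y1,x0:x1]=m[y0:y1,x0:x1]
    k=cv2.morphologyEx(k,cv2.MORPH_OPEN,np.ones((3,3)))
    n,l,s,_=cv2.connectedComponentsWithStats(k); i=1+np.argmax(s[1:,4]); return l==i
def bbox(m):
    y,x=np.nonzero(m); return np.array([x.min(),y.min(),x.max()+1,y.max()+1])-.5
def bbp(n,P): p=proj(n,P); return np.r_[p.min(0),p.max(0)]
E
python3 - <<'E'
from h import *
ims={n:cv2.imread(f"pics/{n}0.png")[:,:,::-1] for n in M}
def fit(kind,rois,segs,x0):
    b={n:bbox(mask(ims[n],kind,rois[n])) for n in rois}
    for ns in(("side","top"),("side",),("top",)):
        r=least_squares(lambda p:np.hstack([bbp(n,cyl(*p,segs))-b[n] for n in ns]),x0)
        print(kind,ns,r.x,r.fun)
tube=[(0,.013),(.0045,.017),(.105,.017)]
fit("amber",{"side":(250,340,305,430),"top":(400,285,445,330)},tube,[.45,-.15])
fit("amber",{"side":(365,295,410,360),"top":(400,190,437,220)},[(0,.012),(.085,.012)],[.6,-.15])
h=[(.132,.012),(.168,.012)]
for n in M:
    roi={"side":(145,155,180,195),"top":(165,285,200,312)}[n]
    print(n,bbox(mask(ims[n],"dark",roi)))
fit("dark",{"side":(145,155,180,192),"top":(165,285,193,312)},h,[.45,.25])
tc=np.array([(183,28),(278,200),(110,295),(16,127)])/4+[300,255]-.4
sc=np.array([(158,35),(350,105),(240,268),(30,185),(240,357),(38,268)])/4+[190,270]-.4
# order by world: fit with nearest matching
def blk(p):
    x,y,a=p;c,s=np.cos(a),np.sin(a);q=np.array([(1,1),(1,-1),(-1,-1),(-1,1)])*.045
    return np.vstack([np.c_[q@np.array([[c,s],[-s,c]])+[x,y],np.full(4,z)] for z in(.055,0)])
def res(p,ns):
    B=blk(p);o=[]
    for n,c in(("top",tc),("side",sc)):
        if n in ns:
            d=proj(n,B)[None]-c[:,None]
            if n=="top": d=d[:,:4]
            else:
                d=d.copy(); d[:4,4:]=1e6; d[4:,:4]=1e6
            j=np.linalg.norm(d,axis=2).argmin(1); o.append(d[range(len(c)),j])
    return np.vstack(o).ravel()
for ns in(("side","top"),("side",),("top",)):
    r=least_squares(res,[.48,-.02,np.radians(30)],args=(ns,)); print("block",ns,r.x[:2],np.degrees(r.x[2]),r.fun)
# rest: click extremes of top rim ellipse in top view
E
```

```text
amber ('side', 'top') [ 0.4506 -0.1609] [-0.8861 -3.0145  0.5996 -2.0435 -4.5669 -3.0601  9.1373  5.4415]
amber ('side',) [ 0.4489 -0.1643] [-0.749  -0.561   0.8362  0.5032]
amber ('top',) [ 0.4531 -0.1561] [-7.0667 -4.4142  6.3512  3.9268]
amber ('side', 'top') [ 0.638  -0.1594] [-3.4027 -1.9514 -0.7053  1.6189 -4.0894 -6.255   6.976   2.867 ]
amber ('side',) [ 0.6404 -0.1612] [-1.4868 -1.8436  1.3748  1.7274]
amber ('top',) [ 0.6344 -0.1562] [-5.7018 -4.3108  5.2226  4.6584]
side [154.5 165.5 169.5 187.5]
top [176.5 292.5 194.5 304.5]
dark ('side', 'top') [0.4635 0.245 ] [-1.2185 -1.4962  2.2204  1.6147 -2.3148 -1.468   1.9181  2.1441]
dark ('side',) [0.4629 0.2459] [-1.6932 -1.6364  1.7554  1.4668]
dark ('top',) [0.4641 0.2446] [-2.0699 -1.8415  2.1523  1.7534]
block ('side', 'top') [ 0.4691 -0.0091] 30.713015157840896 [-0.9169 -0.1316 -0.1226 -0.7605 -0.3992  0.0506 -1.1819 -0.5836  0.0449
 -0.9221 -0.0668  0.0824 -2.3953  1.4853 -0.537   0.6318  0.6049  0.4064
  2.8062  1.3346]
block ('side',) [ 0.4694 -0.0081] 31.05722086161014 [-0.2647 -1.3357 -0.2648 -0.5957 -2.2505  0.823  -0.5491  0.2732  0.739
 -0.2471  2.7912  0.9796]
block ('top',) [ 0.4684 -0.0103] 30.295469086798473 [-0.0237  0.2845  0.4714 -0.1595  0.0139  0.3418 -0.4657 -0.4733]
```

```bash
sed -i 's/R-B>25/R-B>T/; s/def mask(im,kind,roi)/def mask(im,kind,roi,T=25)/' h.py; python3 - <<'E'
from h import *
im={n:cv2.imread(f"pics/{n}0.png")[:,:,::-1] for n in M}
tube=[(0,.013),(.0045,.017),(.105,.017)]
for T in(8,12,16):
    b={n:bbox(mask(im[n],"amber",r,T)) for n,r in{"side":(250,340,305,430),"top":(400,285,445,330)}.items()}
    for ns in(("side","top"),("side",),("top",)):
        r=least_squares(lambda p:np.hstack([bbp(n,cyl(*p,tube))-b[n] for n in ns]),[.45,-.16]); print(T,ns,r.x,r.fun)
E
```

```text
8 ('side', 'top') [ 0.4477 -0.1651] [-0.2633  0.3162  0.4158  0.4142 -0.3981 -0.5416 -0.4437  0.1397]
8 ('side',) [ 0.4479 -0.1646] [-0.3155 -0.0509  0.3519  0.0334]
8 ('top',) [ 0.4474 -0.1659] [-0.0001 -0.3702 -0.0002  0.3315]
12 ('side', 'top') [ 0.4483 -0.1647] [-0.0372 -0.1365  0.5975  0.9441 -1.6285 -0.8426  0.2987  0.8032]
12 ('side',) [ 0.4483 -0.1639] [-0.3036 -0.5503  0.3395  0.5151]
12 ('top',) [ 0.4483 -0.1658] [-1.0492 -0.8691  0.9427  0.7742]
16 ('side', 'top') [ 0.4483 -0.1647] [-0.0372 -0.1365  0.5975  0.9441 -1.6285 -0.8426  0.2987  0.8032]
16 ('side',) [ 0.4483 -0.1639] [-0.3036 -0.5503  0.3395  0.5151]
16 ('top',) [ 0.4483 -0.1658] [-1.0492 -0.8691  0.9427  0.7742]
```

```bash
cat >> h.py <<'E'
from scipy.spatial.transform import Rotation as Ro
def go(pos,yaw=0):
    s=env.get_state(); R=s["ee_rot"]; a=np.radians(yaw)
    Y=np.array([np.cos(a),np.sin(a),0]);Z=np.array([0,0,-1.]);G=np.c_[np.cross(Y,Z),Y,Z]
    print("t",s["clock"],"pos",s["tool_pos"],"w",s["gripper_width"],"F",s["contact_force"],"q",s["q"])
    print("rot",Ro.from_matrix(R.T@G).as_rotvec(degrees=True),"trans cm",R.T@(np.array(pos)-s["tool_pos"])*100)
E
python3 -c "
from h import *
go([.448,-.165,.17])"
```

```text
t 0.1 pos [ 0.1653 -0.6024  0.2134] w 0.0912117603712409 F [0.169  0.6213 0.4458] q [-80.1282  28.3121  77.1236  -0.0012  74.6273  -5.4711]
rot [ -0.0504  -0.045  -74.6568] trans cm [ 38.8338 -34.6956   4.3803]
```

Emit:
{"method": "move_arm", "body": {"deltas": [{"rotation": [0,0,-74.7],"translation": [38.8,-34.7,1],"grip": 1},{"rotation": [0,0,-74.7],"translation": [38.8,-34.7,1],"grip": 1},{"rotation": [0,0,-74.7],"translation": [38.8,-34.7,1],"grip": 1},{"rotation": [0,0,-74.7],"translation": [38.8,-34.7,1],"grip": 1},{"rotation": [0,0,-74.7],"translation": [38.8,-34.7,1],"grip": 1},{"rotation": [0,0,-74.7],"translation": [38.8,-34.7,1],"grip": 1},{"rotation": [0,0,-74.7],"translation": [38.8,-34.7,1],"grip": 1},{"rotation": [0,0,-74.7],"translation": [38.8,-34.7,1],"grip": 1},{"rotation": [0,0,-74.7],"translation": [38.8,-34.7,1],"grip": 1},{"rotation": [0,0,-74.7],"translation": [38.8,-34.7,1],"grip": 1},{"rotation": [0,0,-74.7],"translation": [38.8,-34.7,1],"grip": 1},{"rotation": [0,0,-74.7],"translation": [38.8,-34.7,1],"grip": 1},{"rotation": [0,0,-74.7],"translation": [38.8,-34.7,4.4],"grip": 1},{"rotation": [0,0,-74.7],"translation": [38.8,-34.7,4.4],"grip": 1},{"rotation": [0,0,-74.7],"translation": [38.8,-34.7,4.4],"grip": 1},{"rotation": [0,0,-74.7],"translation": [38.8,-34.7,4.4],"grip": 1}]}}

```text
clock: 1.7
tool_pos: [0.4479, -0.1661, 0.1709]
ee_rot: [[0.0, 1.0, 0.001], [1.0, -0.0, -0.0], [-0.0, 0.001, -1.0]]
contact_force: [-0.7, 0.5, 1.1]
gripper_width: 0.0911
grip_force: 0.0
```

```bash
python3 -c "
from h import *
go([.448,-.165,.061])
r=np.hstack([camera(n)[150:480,x:x+320] for n,x in(('side',130),('top',260))])[:,:,::-1]
cv2.imwrite('pics/a.png',r)"
```

```text
t 1.7 pos [ 0.4479 -0.1661  0.1709] w 0.0910624507698961 F [-0.6552  0.4773  1.0834] q [-27.5113  19.6449 100.5295  -0.0019  59.7846 -27.5099]
rot [ 0.0356  0.0204 -0.0004] trans cm [ 0.1113  0.0056 10.9864]
```

View pics/a.png

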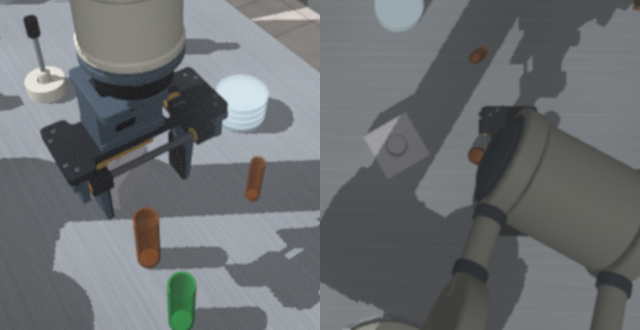

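Both fingers straddle the tube, with the rim at side (277,368) and the fingertips at about (237,365) and (315,327) in full-picture pixels. I'll go down now.

Emit:
{"method": "move_arm", "body": {"deltas": [{"rotation": [0,0,0],"translation": [0.1,0,3],"grip": 1},{"rotation": [0,0,0],"translation": [0.1,0,6],"grip": 1},{"rotation": [0,0,0],"translation": [0.1,0,9],"grip": 1},{"rotation": [0,0,0],"translation": [0.1,0,11],"grip": 1},{"rotation": [0,0,0],"translation": [0.1,0,11],"grip": 1},{"rotation": [0,0,0],"translation": [0.1,0,11],"grip": 1}]}}

```text
clock: 2.4
tool_pos: [0.448, -0.1647, 0.0607]
ee_rot: [[-0.001, 1.0, 0.0], [1.0, 0.001, -0.0], [-0.0, 0.0, -1.0]]
contact_force: [-0.4, 1.1, 0.8]
gripper_width: 0.091
grip_force: 0.0
```

```bash
python3 -c "
from h import *
go([.448,-.165,.061])
s=camera('side')
b=bbox(mask(s,'amber',(245,330,305,430),12));print(b)
tube=[(0,.013),(.0045,.017),(.105,.017)]
print(bbp('side',cyl(.448,-.165,tube)))
r=least_squares(lambda p:bbp('side',cyl(*p,tube))-b,[.45,-.16]);print(r.x,r.fun)
c=cv2.resize(s[260:440,180:380],None,fx=2,fy=2)
b=cv2.resize(s[150:350,150:420] ,None,fx=2,fy=2)
cv2.imwrite('pics/b.png',c[:,:,::-1])"
```

```text
t 2.4 pos [ 0.448  -0.1647  0.0607] w 0.09096346165763304 F [-0.4194  1.1377  0.8173] q [-27.3578  29.8091 107.0483   0.0017  43.1245 -27.3907]
rot [0.0166 0.0073 0.0317] trans cm [-0.029  -0.004  -0.0327]
[263.5 366.5 289.5 417.5]
[261.3916 356.6386 290.0464 418.7297]
[ 0.4459 -0.171 ] [-1.3    -5.7553  1.4609  5.4869]
```

View pics/b.png

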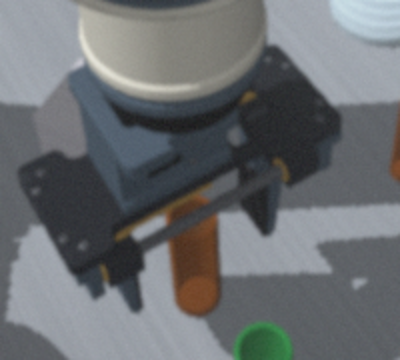

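The tube stands centred between the fingers, so I'll close.

Emit:
{"method": "move_arm", "body": {"deltas": [{"rotation": [0,0,0],"translation": [0,0,0],"grip": -1},{"rotation": [0,0,0],"translation": [0,0,0],"grip": -1},{"rotation": [0,0,0],"translation": [0,0,0],"grip": -1},{"rotation": [0,0,0],"translation": [0,0,0],"grip": -1},{"rotation": [0,0,0],"translation": [0,0,0],"grip": -1},{"rotation": [0,0,0],"translation": [0,0,0],"grip": -1},{"rotation": [0,0,0],"translation": [0,0,0],"grip": -1},{"rotation": [0,0,0],"translation": [0,0,0],"grip": -1},{"rotation": [0,0,0],"translation": [0,0,0],"grip": -1},{"rotation": [0,0,0],"translation": [0,0,0],"grip": -1}]}}

```text
clock: 3.45
tool_pos: [0.4477, -0.1644, 0.0599]
ee_rot: [[-0.001, 1.0, -0.0], [1.0, 0.001, 0.0], [0.0, -0.0, -1.0]]
contact_force: [-0.8, -0.0, -1.2]
gripper_width: 0.0345
grip_force: 30.0
```

Emit:
{"method": "move_arm", "body": {"deltas": [{"rotation": [0,0,0],"translation": [0,0,-3],"grip": -1},{"rotation": [0,0,0],"translation": [0,0,-6],"grip": -1},{"rotation": [0,0,0],"translation": [0,0,-8],"grip": -1},{"rotation": [0,0,0],"translation": [3,0.4,-8],"grip": -1},{"rotation": [0,0,0],"translation": [6.5,0.9,-8],"grip": -1},{"rotation": [0,0,0],"translation": [10,1.4,-8],"grip": -1},{"rotation": [0,0,0],"translation": [13,1.8,-8],"grip": -1},{"rotation": [0,0,0],"translation": [15,2.1,-8],"grip": -1},{"rotation": [0,0,0],"translation": [15.5,2.1,-8],"grip": -1},{"rotation": [0,0,0],"translation": [15.5,2.1,-8],"grip": -1},{"rotation": [0,0,0],"translation": [15.5,2.1,-8],"grip": -1},{"rotation": [0,0,0],"translation": [15.5,2.1,-8],"grip": -1}]}}

```text
clock: 4.65
tool_pos: [0.4686, -0.0103, 0.1399]
ee_rot: [[0.0, 1.0, -0.0], [1.0, -0.0, -0.0], [-0.0, -0.0, -1.0]]
contact_force: [-0.1, -0.6, -1.1]
gripper_width: 0.0342
grip_force: 30.0
```

```bash
python3 -c "
from h import *
go([.469,-.0095,.140])
s=camera('side');t=camera('top')
cv2.imwrite('pics/s1.png',s[:,:,::-1]);cv2.imwrite('pics/t1.png',t[:,:,::-1])
c=cv2.resize(s[200:380,150:350],None,fx=3,fy=3)
cv2.imwrite('pics/c.png',c[:,:,::-1])"
```

```text
t 4.65 pos [ 0.4686 -0.0103  0.1399] w 0.03423967743631689 F [-0.141  -0.5991 -1.1438] q [ -8.5579  21.623  103.7876  -0.007   54.5887  -8.5372]
rot [-0.0002  0.0057 -0.0167] trans cm [ 0.0779  0.041  -0.0084]
```

View pics/c.png

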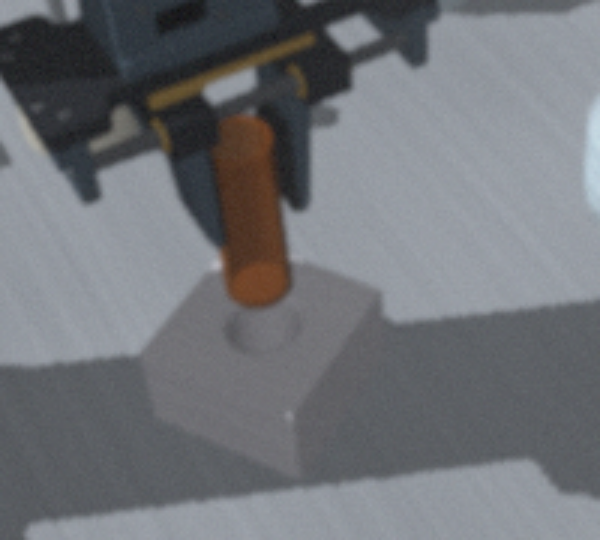

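The tube hangs upright over the bore, with the foot at side (236,297) and the bore's mouth centre near (237,308). I'll measure the relative offset in this view.

```bash
python3 - <<'E'
from h import *
s=cv2.imread("pics/s1.png")[:,:,::-1]
dz=env.get_state()["tool_pos"][2]-.0603
tube=[(dz,.013),(dz+.0045,.017),(dz+.105,.017)]
for T in(12,20):
    b=bbox(mask(s,"amber",(215,230,255,310),T)); print(b)
    # use left,right and bottom only (top occluded by fingers?)
    for k in([0,2,3],[0,1,2,3]):
        r=least_squares(lambda p:(bbp("side",cyl(*p,tube))-b)[k],[.469,-.01]);print(T,k,r.x,r.fun)
for xy in((.469,-.0095),(.4694,-.0081)):
    P=cyl(*xy,[(.055,.01825+.003)]);print("bore proj bbox, crop px",(bbp("side",P)-np.tile([150,200],2))*3)
c=np.array([(383,295),(292,408),(142,357),(300,478),(157,415)])/3+[150,200]-.3
def B(p):
    x,y,a=p;C,S=np.cos(a),np.sin(a);q=np.array([(1,1),(1,-1),(-1,-1),(-1,1)])*.045
    return np.vstack([np.c_[q@np.array([[C,S],[-S,C]])+[x,y],np.full(4,z)] for z in(.055,0)])
def f(p):
    d=proj("side",B(p))[None]-c[:,None]; d[:3,4:]=1e6; d[3:,:4]=1e6
    return d[range(5),np.linalg.norm(d,axis=2).argmin(1)].ravel()
r=least_squares(f,[.469,-.009,np.radians(30.5)]);print(r.x[:2],np.degrees(r.x[2]),r.fun)
v=s.copy()
for P,col in((cyl(.469,-.0095,[(.055,.01825+.003)]),(255,0,0)),(B([.469,-.0095,np.radians(30.4)]),(0,255,0)),(cyl(.4686,-.0103,tube),(255,255,0))):
    pass
k=4;v=cv2.resize(s[225:365,185:285],None,fx=k,fy=k,interpolation=cv2.INTER_CUBIC)
for P,col in((cyl(.469,-.0095,[(.055,.02125)]),(255,0,0)),(B([.469,-.0095,np.radians(30.4)]),(0,255,0)),(cyl(.4686,-.0103,tube),(255,255,0))):
    for p in (proj("side",P)-[185,225]+.5)*k: cv2.circle(v,tuple(int(q) for q in p),1 if len(P)>10 else 4,col,-1)
cv2.imwrite("pics/d.png",v[:,:,::-1])
E
```

```text
[220.5 237.5 246.5 302.5]
12 [0, 2, 3] [ 0.4717 -0.0107] [-2.3333  2.5872 -0.1531]
12 [0, 1, 2, 3] [ 0.4716 -0.0109] [-2.3366 -0.1261  2.5912 -0.0361]
[220.5 237.5 245.5 301.5]
20 [0, 2, 3] [ 0.472  -0.0085] [-2.8006  3.1047 -0.184 ]
20 [0, 1, 2, 3] [ 0.4715 -0.0096] [-2.8172 -0.6412  3.125   0.4107]
bore proj bbox, crop px [221.7821 287.1995 304.3687 351.1932]
bore proj bbox, crop px [221.2989 285.1903 303.7768 349.0113]
[ 0.4689 -0.0096] 30.801025106202975 [-0.3091 -1.8989  0.2659  2.6571 -0.4575 -1.9021  0.596   0.4911 -0.112
  0.2144]
```

View pics/d.png

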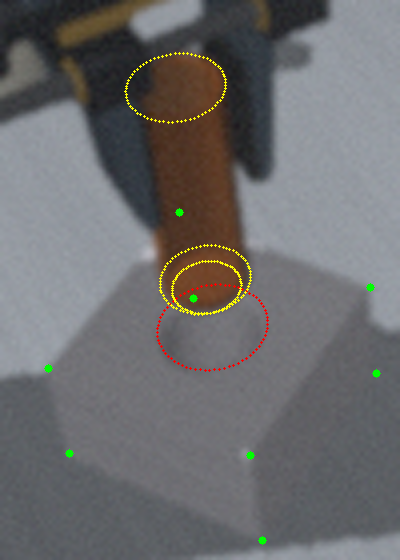

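```bash
python3 - <<'E'
from h import *
from scipy.spatial import ConvexHull
def edges(im,rows,x0,x1):
    o=[]
    for r in rows:
        p=cv2.GaussianBlur(im.astype(np.float32),(1,3),1)[r,x0:x1]; p=p[:,0]-p[:,2]
        p=np.convolve(p,[.25,.5,.25],"same"); bg=np.median(np.r_[p[1:5],p[-5:-1]]); h=(np.percentile(p,85)+bg)/2
        i=np.nonzero(p>h)[0]; a,b=i[0],i[-1]
        L=a-1+(h-p[a-1])/(p[a]-p[a-1]); Rr=b+(p[b]-h)/(p[b]-p[b+1]); o.append((L+x0,Rr+x0))
    return np.array(o)
def model(P,rows):
    p=proj("side",P).astype(np.float32); h=p[ConvexHull(p).vertices]; o=[]
    for r in rows:
        xs=[]
        for a,b in zip(h,np.roll(h,-1,0)):
            if (a[1]-r)*(b[1]-r)<0: xs.append(a[0]+(r-a[1])/(b[1]-a[1])*(b[0]-a[0]))
        o.append((min(xs),max(xs)))
    return np.array(o)
T=lambda z:[(z,.013),(z+.0045,.017),(z+.105,.017)]
for f,rows,xr,xy,z in(("side0",range(370,406,5),(250,305),(.448,-.165),0),("s1",range(262,297,4),(208,264),(.4686,-.0103),.0796)):
    im=cv2.imread(f"pics/{f}.png")[:,:,::-1]
    e=edges(im,rows,*xr); m=model(cyl(*xy,T(z)),rows); print(f);print(np.c_[list(rows),e,m,e-m])
    if f=="s1":
        d=lambda q:(model(cyl(q[0],q[1],T(z)),rows)-m).mean()
# px shift per mm
print(proj("side",[[.469,-.01,.1],[.479,-.01,.1],[.469,0,.1],[.469,-.01,.11]]))
E
```

```text
side0
[[370.     261.7932 288.6067 261.4497 288.2908   0.3436   0.3158]
 [375.     262.4995 288.044  262.0335 288.5303   0.466   -0.4863]
 [380.     263.2758 288.2113 262.6173 288.7697   0.6585  -0.5584]
 [385.     263.6049 288.5496 263.2011 289.0092   0.4038  -0.4595]
 [390.     264.3994 288.7355 263.7849 289.2486   0.6145  -0.5131]
 [395.     264.9871 288.9088 264.3688 289.488    0.6183  -0.5792]
 [400.     266.0255 288.3858 264.9526 289.7274   1.0729  -1.3416]
 [405.     266.7763 288.7703 265.5364 289.9669   1.2399  -1.1966]]
s1
[[262.     222.3544 242.5859 218.4698 243.1594   3.8847  -0.5735]
 [266.     223.0171 242.7564 219.1809 243.6721   3.8362  -0.9156]
 [270.     223.6409 243.0954 219.892  244.1848   3.7488  -1.0894]
 [274.     224.4307 243.5255 220.6032 244.6975   3.8275  -1.172 ]
 [278.     224.8802 244.196  221.3143 245.2102   3.5659  -1.0141]
 [282.     223.4792 244.7336 222.0254 245.7229   1.4537  -0.9893]
 [286.     222.8907 245.3023 222.7366 246.2356   0.1541  -0.9333]
 [290.     224.171  245.3149 223.4477 246.7483   0.7233  -1.4334]
 [294.     224.9239 245.5029 224.1588 247.1411   0.7651  -1.6382]]
[[234.9424 287.1226]
 [240.9487 284.3916]
 [231.9336 282.9298]
 [234.2558 282.6167]]
```

Emit:
{"method": "move_arm", "body": {"deltas": [{"rotation": [0,0,0],"translation": [0.15,0.04,0],"grip": -1},{"rotation": [0,0,0],"translation": [0.15,0.04,0.6],"grip": -1},{"rotation": [0,0,0],"translation": [0.15,0.04,1.2],"grip": -1},{"rotation": [0,0,0],"translation": [0.15,0.04,1.8],"grip": -1},{"rotation": [0,0,0],"translation": [0.15,0.04,2.1],"grip": -1},{"rotation": [0,0,0],"translation": [0.15,0.04,2.4],"grip": -1},{"rotation": [0,0,0],"translation": [0.15,0.04,2.6],"grip": -1},{"rotation": [0,0,0],"translation": [0.15,0.04,2.6],"grip": -1}]}}

```text
clock: 5.55
tool_pos: [0.4689, -0.0079, 0.1137]
ee_rot: [[-0.001, 1.0, -0.0], [1.0, 0.001, 0.0], [0.0, -0.0, -1.0]]
contact_force: [0.6, -0.4, -1.2]
gripper_width: 0.0342
grip_force: 30.0
```

Emit:
{"method": "move_arm", "body": {"deltas": [{"rotation": [0,0,0],"translation": [0,0,0.2],"grip": -1},{"rotation": [0,0,0],"translation": [0,0,0.4],"grip": -1},{"rotation": [0,0,0],"translation": [0,0,0.6],"grip": -1},{"rotation": [0,0,0],"translation": [0,0,0.8],"grip": -1},{"rotation": [0,0,0],"translation": [0,0,0.8],"grip": -1}]}}

```text
clock: 6.05
tool_pos: [0.4687, -0.008, 0.1057]
ee_rot: [[-0.001, 1.0, -0.001], [1.0, 0.001, -0.0], [-0.0, -0.001, -1.0]]
contact_force: [-1.0, -2.6, -2.6]
gripper_width: 0.0342
grip_force: 30.0
```

Emit:
{"method": "move_arm", "body": {"deltas": [{"rotation": [0,0,0],"translation": [-0.1,0,0],"grip": -1},{"rotation": [0,0,0],"translation": [-0.1,0,0.3],"grip": -1},{"rotation": [0,0,0],"translation": [-0.1,0,0.6],"grip": -1},{"rotation": [0,0,0],"translation": [-0.1,0,0.9],"grip": -1},{"rotation": [0,0,0],"translation": [-0.1,0,0.9],"grip": -1}]}}

```text
clock: 6.55
tool_pos: [0.4688, -0.0088, 0.0964]
ee_rot: [[-0.001, 1.0, -0.001], [1.0, 0.001, 0.0], [0.0, -0.001, -1.0]]
contact_force: [-0.8, 0.2, -2.1]
gripper_width: 0.0342
grip_force: 30.0
```

Free in the bore; continuing down to just above the floor.

Emit:
{"method": "move_arm", "body": {"deltas": [{"rotation": [0,0,0],"translation": [0,0,0.4],"grip": -1},{"rotation": [0,0,0],"translation": [0,0,0.8],"grip": -1},{"rotation": [0,0,0],"translation": [0,0,1.2],"grip": -1},{"rotation": [0,0,0],"translation": [0,0,1.6],"grip": -1},{"rotation": [0,0,0],"translation": [0,0,2.0],"grip": -1},{"rotation": [0,0,0],"translation": [0,0,2.3],"grip": -1},{"rotation": [0,0,0],"translation": [0,0,2.4],"grip": -1},{"rotation": [0,0,0],"translation": [0,0,2.4],"grip": -1}]}}

```text
clock: 7.35
tool_pos: [0.4689, -0.0089, 0.0727]
ee_rot: [[-0.001, 1.0, -0.0], [1.0, 0.001, 0.0], [0.0, -0.0, -1.0]]
contact_force: [-3.6, -0.2, -3.4]
gripper_width: 0.0343
grip_force: 30.0
```

Emit:
{"method": "move_arm", "body": {"deltas": [{"rotation": [0,0,0],"translation": [0,-0.05,0],"grip": -1},{"rotation": [0,0,0],"translation": [0,-0.05,0.1],"grip": -1},{"rotation": [0,0,0],"translation": [0,-0.05,0.2],"grip": -1},{"rotation": [0,0,0],"translation": [0,-0.05,0.25],"grip": -1},{"rotation": [0,0,0],"translation": [0,-0.05,0.25],"grip": -1}]}}

```text
clock: 7.85
tool_pos: [0.4687, -0.0089, 0.0704]
ee_rot: [[-0.001, 1.0, 0.0], [1.0, 0.001, -0.0], [-0.0, 0.0, -1.0]]
contact_force: [-2.9, -0.1, 0.4]
gripper_width: 0.0341
grip_force: 30.0
```

Emit:
{"method": "move_arm", "body": {"deltas": [{"rotation": [0,0,0],"translation": [0,-0.03,0.05],"grip": -1},{"rotation": [0,0,0],"translation": [0,-0.03,0.08],"grip": -1},{"rotation": [0,0,0],"translation": [0,-0.03,0.08],"grip": -1}]}}

```text
clock: 8.15
tool_pos: [0.4686, -0.009, 0.0698]
ee_rot: [[-0.001, 1.0, 0.001], [1.0, 0.001, -0.0], [-0.0, 0.001, -1.0]]
contact_force: [-1.7, -0.2, 3.3]
gripper_width: 0.0341
grip_force: 30.0
```

The tube is on the floor: the force has turned upward and the TCP is at 0.070, as expected. I'll release it and rise.

Emit:
{"method": "move_arm", "body": {"deltas": [{"rotation": [0,0,0],"translation": [0,0,0],"grip": -0.1},{"rotation": [0,0,0],"translation": [0,0,0],"grip": 0.2},{"rotation": [0,0,0],"translation": [0,0,0],"grip": 0.5},{"rotation": [0,0,0],"translation": [0,0,0],"grip": 0.5},{"rotation": [0,0,0],"translation": [0,0,0],"grip": 0.5},{"rotation": [0,0,0],"translation": [0,0,0],"grip": 0.5},{"rotation": [0,0,0],"translation": [0,0,-3],"grip": 0.5},{"rotation": [0,0,0],"translation": [0,0,-6],"grip": 0.5},{"rotation": [0,0,0],"translation": [0,0,-10],"grip": 0.5},{"rotation": [0,0,0],"translation": [0,0,-14],"grip": 0.5},{"rotation": [0,0,0],"translation": [0,0,-14.5],"grip": 0.5},{"rotation": [0,0,0],"translation": [0,0,-14.5],"grip": 0.5}]}}

```text
clock: 9.35
tool_pos: [0.4688, -0.009, 0.2156]
ee_rot: [[-0.001, 1.0, 0.003], [1.0, 0.001, -0.0], [-0.0, 0.003, -1.0]]
contact_force: [0.7, 0.2, -0.6]
gripper_width: 0.0689
grip_force: 0.0
```

```bash
python3 - <<'E'
from h import *
go([.4635,.245,.215])
s=camera("side");t=camera("top")
cv2.imwrite("pics/s2.png",s[:,:,::-1]);cv2.imwrite("pics/t2.png",t[:,:,::-1])
r=lambda a:cv2.resize(a,(400,480),interpolation=cv2.INTER_CUBIC)
cv2.imwrite("pics/e.png",np.hstack([r(s[230:350,190:290]),r(s[130:250,120:220])])[:,:,::-1])
E
```

```text
t 9.35 pos [ 0.4688 -0.009   0.2156] w 0.06891541144663509 F [ 0.7075  0.218  -0.5612] q [-8.3998 15.5758 98.2736 -0.0002 66.0056 -8.447 ]
rot [0.1434 0.0214 0.0472] trans cm [25.3979 -0.5056  0.0456]
```

View pics/e.png

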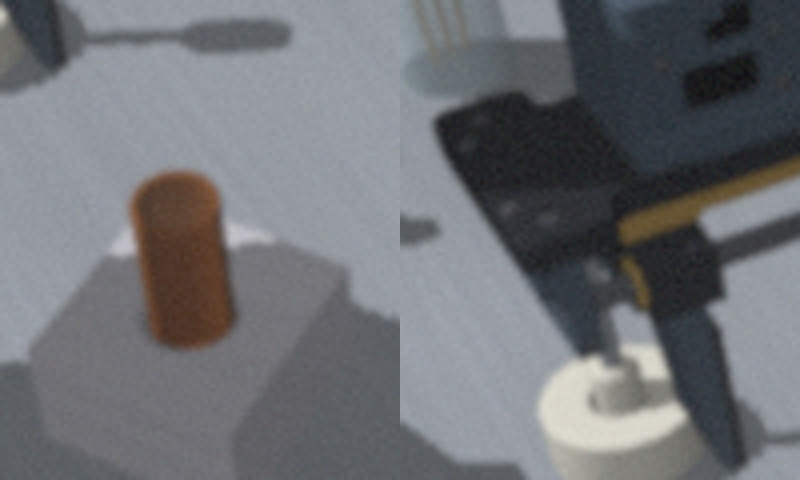

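The tube stands fully in the bore, with its rim centred at side (234,280). The view of the handle is hidden by the gripper, so I'll use the earlier fit for the pestle.

Emit:
{"method": "move_arm", "body": {"deltas": [{"rotation": [0,0,0],"translation": [4,-0.1,0],"grip": 1},{"rotation": [0,0,0],"translation": [8,-0.2,0],"grip": 1},{"rotation": [0,0,0],"translation": [12,-0.3,0],"grip": 1},{"rotation": [0,0,0],"translation": [16,-0.4,0],"grip": 1},{"rotation": [0,0,0],"translation": [20,-0.5,0],"grip": 1},{"rotation": [0,0,0],"translation": [24,-0.5,0],"grip": 1},{"rotation": [0,0,0],"translation": [25.4,-0.5,0],"grip": 1},{"rotation": [0,0,0],"translation": [25.4,-0.5,0],"grip": 1},{"rotation": [0,0,0],"translation": [25.4,-0.5,0],"grip": 1}]}}

```text
clock: 10.35
tool_pos: [0.4625, 0.2443, 0.2135]
ee_rot: [[-0.001, 1.0, -0.002], [1.0, 0.001, -0.001], [-0.001, -0.002, -1.0]]
contact_force: [0.0, -0.3, 0.4]
gripper_width: 0.0908
grip_force: 0.0
```

```bash
python3 - <<'E'
from h import *
go([.4635,.245,.131])
s=camera("side");cv2.imwrite("pics/s3.png",s[:,:,::-1])
t=camera("top");cv2.imwrite("pics/t3.png",t[:,:,::-1])
# rim of seated tube by silhouette left/right/top/bottom in both views
seg=[(.056,.017),(.115,.017)]
for T in(8,12,20):
    b={n:bbox(mask(im,"amber",r,T)) for n,im,r in(("side",s,(215,265,260,330)),("top",t,(315,275,360,320)))}
    for ns in(("side","top"),("side",),("top",)):
        r=least_squares(lambda p:np.hstack([bbp(n,cyl(*p,seg))-b[n] for n in ns]),[.469,-.009]);print(T,ns,r.x,r.fun)
k=4
v=cv2.resize(s[130:250,120:260],None,fx=k,fy=k,interpolation=cv2.INTER_CUBIC)
cv2.imwrite("pics/f.png",v[:,:,::-1])
E
```

```text
t 10.35 pos [0.4625 0.2443 0.2135] w 0.09084870117856951 F [ 0.0285 -0.2648  0.3895] q [21.3163 20.1879 91.3036 -0.0198 68.6323 21.2534]
rot [-0.1087  0.0621  0.0701] trans cm [0.0762 0.1161 8.2539]
8 ('side', 'top') [ 0.468  -0.0108] [ 0.3547  0.9896 -0.0004 -2.2226  0.5816  0.6215  0.1992  0.4404]
8 ('side',) [ 0.4672 -0.0118] [ 0.1486  1.6392 -0.16   -1.5298]
8 ('top',) [ 0.469  -0.0101] [ 0.1926  0.1129 -0.1922 -0.1048]
12 ('side', 'top') [ 0.4679 -0.0107] [ 0.2123 -0.015  -0.1348 -2.2273  0.5102  0.7133  1.1279  0.5386]
12 ('side',) [ 0.4668 -0.0127] [ 0.1366  1.107  -0.1465 -1.0312]
12 ('top',) [ 0.4689 -0.0092] [-0.3074  0.1124  0.307  -0.1058]
20 ('side', 'top') [ 0.4693 -0.0099] [ 0.8806 -0.7264  1.4569 -1.9866  0.0621 -1.0836  0.6766  4.6845]
20 ('side',) [ 0.4666 -0.0114] [-0.3486  0.5948  0.3694 -0.5764]
20 ('top',) [ 0.4727 -0.0092] [-0.3054 -2.916   0.3027  2.7211]
```

View pics/f.png

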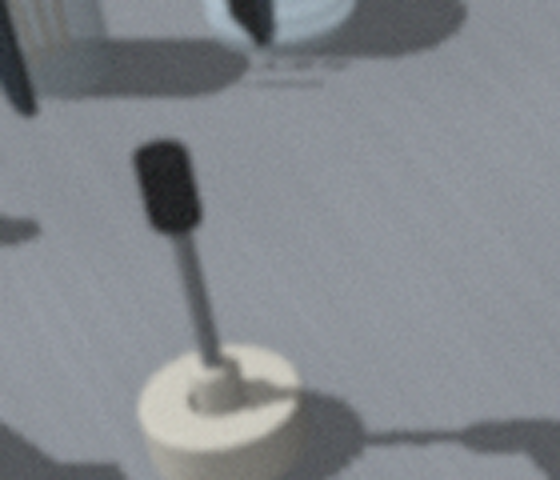

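```bash
python3 - <<'E'
from h import *
s=cv2.imread("pics/s3.png")[:,:,::-1]
print("tips crop",(proj("side",[[.4175,.2443,.2135],[.5075,.2443,.2135]])-[120,130])*4)
print("axis crop z=.05,.132,.168",(proj("side",[[.4635,.245,z] for z in(.05,.132,.168)])-[120,130]+.5)*4)
g=s.astype(float).max(2)
# sub-pixel axis of handle & shaft along rows: dark centroid
for r in list(range(168,188,3))+list(range(192,218,4)):
    p=g[r,145:195]; bg=np.percentile(p,75); w=np.clip(bg-p-8,0,None); print(r,(w*np.arange(145,195)).sum()/w.sum(),end="; ")
print()
a=proj("side",[[.4635,.245,z] for z in np.linspace(.05,.17,13)]);print(a)
E
```

```text
tips crop [[ 28.9918  93.5428]
 [241.3451  30.3032]]
axis crop z=.05,.132,.168 [[216.068  363.5002]
 [181.0622 222.0116]
 [164.2003 153.8583]]
168 159.8584474885845; 171 160.25594280607686; 174 160.9718792866941; 177 161.75244755244756; 180 162.5049504950495; 183 163.14778325123152; 186 163.14952444149523; 192 166.03787878787878; 196 166.99628252788105; 200 168.0374531835206; 204 169.03646308113036; 208 169.9699530516432; 212 171.01111111111112; 216 171.8273092369478; 
[[173.517  220.375 ]
 [172.5079 216.2963]
 [171.4834 212.1553]
 [170.4431 207.9508]
 [169.3867 203.6811]
 [168.3139 199.3449]
 [167.2242 194.9405]
 [166.1173 190.4664]
 [164.9926 185.9208]
 [163.8499 181.302 ]
 [162.6886 176.6082]
 [161.5083 171.8376]
 [160.3085 166.9883]]
```

The pestle stands upright and agrees with the fit, with the handle at side (161,177). I'll go down and grip it.

Emit:
{"method": "move_arm", "body": {"deltas": [{"rotation": [0,0,0],"translation": [0.07,0.07,2.5],"grip": 1},{"rotation": [0,0,0],"translation": [0.07,0.07,5],"grip": 1},{"rotation": [0,0,0],"translation": [0.07,0.07,7.5],"grip": 1},{"rotation": [0,0,0],"translation": [0.07,0.07,8.2],"grip": 1},{"rotation": [0,0,0],"translation": [0.07,0.07,8.2],"grip": 1},{"rotation": [0,0,0],"translation": [0.07,0.07,8.2],"grip": 1},{"rotation": [0,0,0],"translation": [0.07,0.07,8.2],"grip": -1},{"rotation": [0,0,0],"translation": [0.07,0.07,8.2],"grip": -1},{"rotation": [0,0,0],"translation": [0.07,0.07,8.2],"grip": -1},{"rotation": [0,0,0],"translation": [0.07,0.07,8.2],"grip": -1},{"rotation": [0,0,0],"translation": [0.07,0.07,8.2],"grip": -1},{"rotation": [0,0,0],"translation": [0.07,0.07,8.2],"grip": -1},{"rotation": [0,0,0],"translation": [0.07,0.07,8.2],"grip": -1},{"rotation": [0,0,0],"translation": [0.07,0.07,8.2],"grip": -1},{"rotation": [0,0,0],"translation": [0.07,0.07,8.2],"grip": -1},{"rotation": [0,0,0],"translation": [0.07,0.07,8.2],"grip": -1},{"rotation": [0,0,0],"translation": [0.07,0.07,8.2],"grip": -1}]}}

```text
clock: 12.15
tool_pos: [0.4637, 0.2458, 0.1326]
ee_rot: [[-0.001, 1.0, -0.0], [1.0, 0.001, 0.0], [0.0, -0.0, -1.0]]
contact_force: [-1.0, 0.5, -0.9]
gripper_width: 0.0232
grip_force: 30.0
```

Emit:
{"method": "move_arm", "body": {"deltas": [{"rotation": [0,0,0],"translation": [0,0,-1.5],"grip": -1},{"rotation": [0,0,0],"translation": [0,0,-4],"grip": -1},{"rotation": [0,0,0],"translation": [0,0,-7],"grip": -1},{"rotation": [0,0,0],"translation": [0,0,-10],"grip": -1},{"rotation": [0,0,0],"translation": [0,0,-12.5],"grip": -1},{"rotation": [0,0,0],"translation": [-2,0,-13.5],"grip": -1},{"rotation": [0,0,0],"translation": [-5,0.1,-13.5],"grip": -1},{"rotation": [0,0,0],"translation": [-8.5,0.2,-13.5],"grip": -1},{"rotation": [0,0,0],"translation": [-12,0.3,-13.5],"grip": -1},{"rotation": [0,0,0],"translation": [-15.5,0.4,-13.5],"grip": -1},{"rotation": [0,0,0],"translation": [-19,0.5,-13.5],"grip": -1},{"rotation": [0,0,0],"translation": [-22.5,0.5,-13.5],"grip": -1},{"rotation": [0,0,0],"translation": [-24.7,0.5,-13.5],"grip": -1},{"rotation": [0,0,0],"translation": [-25.5,0.5,-13.5],"grip": -1},{"rotation": [0,0,0],"translation": [-25.5,0.5,-13.5],"grip": -1},{"rotation": [0,0,0],"translation": [-25.5,0.5,-13.5],"grip": -1},{"rotation": [0,0,0],"translation": [-25.5,0.5,-13.5],"grip": -1}]}}

```text
clock: 13.85
tool_pos: [0.4689, -0.0082, 0.2676]
ee_rot: [[-0.002, 1.0, -0.0], [1.0, 0.002, 0.0], [0.0, -0.0, -1.0]]
contact_force: [0.4, 0.5, -0.5]
gripper_width: 0.0232
grip_force: 30.0
```

```bash
python3 - <<'E'
from h import *
go([.4687,-.009,.268])
s=camera("side");cv2.imwrite("pics/s4.png",s[:,:,::-1])
z=env.get_state()["tool_pos"][2]-.1246   # foot height
k=4; x0,y0=185,165
v=cv2.resize(s[y0:y0+145,x0:x0+110],None,fx=k,fy=k,interpolation=cv2.INTER_CUBIC)
for P,c in((cyl(.4686,-.0097,[(z,.0085),(z+.042,.012)]),(255,0,0)),(cyl(.4686,-.0097,[(.115,.017),(.115,.0135)]),(0,255,0))):
    for p in (proj("side",P)-[x0,y0]+.5)*k: cv2.circle(v,tuple(int(q) for q in p),1,c,-1)
cv2.imwrite("pics/g.png",v[:,:,::-1])
E
```

```text
t 13.85 pos [ 0.4689 -0.0082  0.2676] w 0.023154870552755558 F [ 0.4425  0.4735 -0.5136] q [-8.3188 12.3983 93.5916  0.0135 74.0188 -8.425 ]
rot [-0.0066 -0.0141  0.1026] trans cm [-0.0756 -0.0176 -0.0408]
```

View pics/g.png

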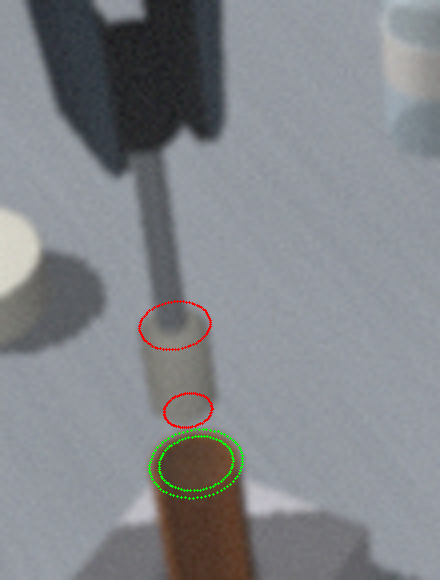

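The pestle hangs upright over the tube mouth, with the head at side (231,256) and the rim at (234,281), aligned to about 1 mm. I'll lower it with force checks.

Emit:
{"method": "move_arm", "body": {"deltas": [{"rotation": [0,0,0],"translation": [-0.1,-0.02,0.5],"grip": -1},{"rotation": [0,0,0],"translation": [-0.1,-0.02,1.2],"grip": -1},{"rotation": [0,0,0],"translation": [-0.1,-0.02,1.9],"grip": -1},{"rotation": [0,0,0],"translation": [-0.1,-0.02,2.3],"grip": -1},{"rotation": [0,0,0],"translation": [-0.1,-0.02,2.6],"grip": -1},{"rotation": [0,0,0],"translation": [-0.1,-0.02,2.8],"grip": -1},{"rotation": [0,0,0],"translation": [-0.1,-0.02,3.0],"grip": -1},{"rotation": [0,0,0],"translation": [-0.1,-0.02,3.2],"grip": -1},{"rotation": [0,0,0],"translation": [-0.1,-0.02,3.2],"grip": -1}]}}

```text
clock: 14.8
tool_pos: [0.4687, -0.0102, 0.2355]
ee_rot: [[-0.001, 1.0, -0.0], [1.0, 0.001, 0.0], [0.0, -0.0, -1.0]]
contact_force: [-0.3, 0.2, -0.5]
gripper_width: 0.0233
grip_force: 30.0
```

Foot is about at z = 0.111, no resistance.

Emit:
{"method": "move_arm", "body": {"deltas": [{"rotation": [0,0,0],"translation": [0,0,0.2],"grip": -1},{"rotation": [0,0,0],"translation": [0,0,0.4],"grip": -1},{"rotation": [0,0,0],"translation": [0,0,0.6],"grip": -1},{"rotation": [0,0,0],"translation": [0,0,0.8],"grip": -1},{"rotation": [0,0,0],"translation": [0,0,1.0],"grip": -1},{"rotation": [0,0,0],"translation": [0,0,1.0],"grip": -1}]}}

```text
clock: 15.4
tool_pos: [0.4686, -0.0102, 0.2253]
ee_rot: [[-0.001, 1.0, -0.0], [1.0, 0.001, 0.0], [0.0, -0.0, -1.0]]
contact_force: [-0.6, -0.2, -1.1]
gripper_width: 0.0237
grip_force: 30.0
```

Emit:
{"method": "move_arm", "body": {"deltas": [{"rotation": [0,0,0],"translation": [0,0,0.4],"grip": -1},{"rotation": [0,0,0],"translation": [0,0,0.8],"grip": -1},{"rotation": [0,0,0],"translation": [0,0,1.2],"grip": -1},{"rotation": [0,0,0],"translation": [0,0,1.6],"grip": -1},{"rotation": [0,0,0],"translation": [0,0,2.0],"grip": -1},{"rotation": [0,0,0],"translation": [0,0,2.0],"grip": -1}]}}

```text
clock: 16.0
tool_pos: [0.4684, -0.0102, 0.205]
ee_rot: [[-0.001, 1.0, -0.001], [1.0, 0.001, 0.0], [0.0, -0.001, -1.0]]
contact_force: [-0.6, 0.5, -0.1]
gripper_width: 0.0233
grip_force: 30.0
```

Emit:
{"method": "move_arm", "body": {"deltas": [{"rotation": [0,0,0],"translation": [0,0,0.5],"grip": -1},{"rotation": [0,0,0],"translation": [0,0,1.0],"grip": -1},{"rotation": [0,0,0],"translation": [0,0,1.5],"grip": -1},{"rotation": [0,0,0],"translation": [0,0,2.0],"grip": -1},{"rotation": [0,0,0],"translation": [0,0,2.5],"grip": -1},{"rotation": [0,0,0],"translation": [0,0,3.0],"grip": -1},{"rotation": [0,0,0],"translation": [0,0,3.0],"grip": -1}]}}

```text
clock: 16.7
tool_pos: [0.4684, -0.0102, 0.1749]
ee_rot: [[-0.001, 1.0, -0.001], [1.0, 0.001, 0.0], [0.0, -0.001, -1.0]]
contact_force: [-0.3, 0.6, -1.4]
gripper_width: 0.0234
grip_force: 30.0
```

Target at contact: TCP at about 0.1396, so 35 mm remains. I'll go 33 mm.

Emit:
{"method": "move_arm", "body": {"deltas": [{"rotation": [0,0,0],"translation": [0,0,0.5],"grip": -1},{"rotation": [0,0,0],"translation": [0,0,1.0],"grip": -1},{"rotation": [0,0,0],"translation": [0,0,1.5],"grip": -1},{"rotation": [0,0,0],"translation": [0,0,2.0],"grip": -1},{"rotation": [0,0,0],"translation": [0,0,2.5],"grip": -1},{"rotation": [0,0,0],"translation": [0,0,2.9],"grip": -1},{"rotation": [0,0,0],"translation": [0,0,3.2],"grip": -1},{"rotation": [0,0,0],"translation": [0,0,3.3],"grip": -1},{"rotation": [0,0,0],"translation": [0,0,3.3],"grip": -1}]}}

```text
clock: 17.6
tool_pos: [0.4687, -0.0102, 0.1425]
ee_rot: [[-0.001, 1.0, -0.0], [1.0, 0.001, 0.0], [0.0, -0.0, -1.0]]
contact_force: [-0.0, 0.6, -0.8]
gripper_width: 0.0235
grip_force: 30.0
```

Emit:
{"method": "move_arm", "body": {"deltas": [{"rotation": [0,0,0],"translation": [0,0,0.1],"grip": -1},{"rotation": [0,0,0],"translation": [0,0,0.2],"grip": -1},{"rotation": [0,0,0],"translation": [0,0,0.27],"grip": -1},{"rotation": [0,0,0],"translation": [0,0,0.27],"grip": -1}]}}

```text
clock: 18.0
tool_pos: [0.4687, -0.0102, 0.1399]
ee_rot: [[-0.001, 1.0, -0.0], [1.0, 0.001, 0.0], [0.0, -0.0, -1.0]]
contact_force: [0.7, 0.4, -0.9]
gripper_width: 0.0232
grip_force: 30.0
```

Emit:
{"method": "move_arm", "body": {"deltas": [{"rotation": [0,0,0],"translation": [0,0,0.04],"grip": -1},{"rotation": [0,0,0],"translation": [0,0,0.08],"grip": -1},{"rotation": [0,0,0],"translation": [0,0,0.08],"grip": -1}]}}

```text
clock: 18.3
tool_pos: [0.469, -0.0102, 0.1395]
ee_rot: [[-0.001, 1.0, 0.001], [1.0, 0.001, -0.0], [-0.0, 0.001, -1.0]]
contact_force: [-1.1, -0.1, 7.3]
gripper_width: 0.0234
grip_force: 30.0
```

The head is on the bottom, with 7 N upward at the expected height. I'll release and retreat straight up.

Emit:
{"method": "move_arm", "body": {"deltas": [{"rotation": [0,0,0],"translation": [0,0,-0.04],"grip": -1},{"rotation": [0,0,0],"translation": [0,0,-0.04],"grip": -0.3},{"rotation": [0,0,0],"translation": [0,0,-0.04],"grip": 0.1},{"rotation": [0,0,0],"translation": [0,0,-0.04],"grip": 0.5},{"rotation": [0,0,0],"translation": [0,0,-0.04],"grip": 0.5},{"rotation": [0,0,0],"translation": [0,0,-0.04],"grip": 0.5},{"rotation": [0,0,0],"translation": [0,0,-0.04],"grip": 0.5},{"rotation": [0,0,0],"translation": [0,0,-2.5],"grip": 0.5},{"rotation": [0,0,0],"translation": [0,0,-6],"grip": 0.5},{"rotation": [0,0,0],"translation": [0,0,-9],"grip": 0.5},{"rotation": [0,0,0],"translation": [0,0,-11],"grip": 0.5},{"rotation": [0,0,0],"translation": [0,0,-11],"grip": 0.5},{"rotation": [0,0,0],"translation": [0,0,-11],"grip": 0.5}]}}

```text
clock: 19.6
tool_pos: [0.4687, -0.0102, 0.2491]
ee_rot: [[-0.001, 1.0, 0.0], [1.0, 0.001, -0.0], [-0.0, 0.0, -1.0]]
contact_force: [-1.0, -0.6, -0.7]
gripper_width: 0.0684
grip_force: 0.0
```

```bash
python3 -c "
from h import *
go([.469,-.01,.25])
s=camera('side');cv2.imwrite('pics/z.png',s[:,:,::-1])"
```

```text
t 19.6 pos [ 0.4687 -0.0102  0.2491] w 0.06844251869955803 F [-0.965  -0.5667 -0.7399] q [-8.5505 13.4482 95.3205 -0.0003 71.2031 -8.5948]
rot [0.0279 0.0045 0.0444] trans cm [ 0.02    0.0313 -0.0937]
```

View pics/z.png

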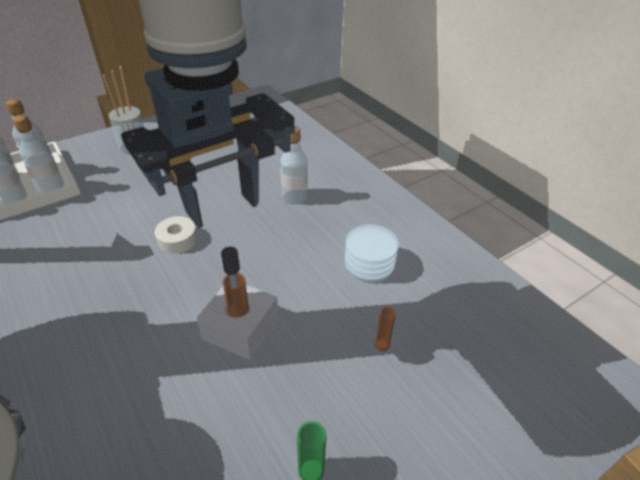

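The tube is in the block with the pestle upright inside it, the handle at side (231,262). The rest is empty, nothing else has moved, and the gripper is clear.

```bash
python3 -c "
from cell import env
print(env.hand_in())"
```

```text
the job is handed in; nothing more can be done
None
```

The job is handed in: the larger amber tube is seated in the holder block, the pestle stands head-down on its bottom and is released, and nothing else was moved (about 20 s of the 64 s used; no verdict was returned).

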